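# Pin a tow-bar tongue into its clevis on a sloped jig

## Robot

A 6-joint arm with a two-finger parallel gripper is mounted at the origin on the work surface. World frame = base frame: x ahead of the robot, y to its left, z up, the work surface at z = 0. Lengths are in m, angles in rad, forces in N, time in s.
With the tool pointing down it reaches from about 0.375 to 0.9 m from the base axis. Payload 3.1 kg.
Tool frame: the origin (TCP) lies midway between the tips of the shut fingers; the grasp point (between the pads) lies 19 mm behind it; z points along the fingers, y is the line along which they close (so a half turn about z gives the same grasp; the last joint's range is limited). The gripper opens to 87 mm and grips with 3 to 60 N. Pads are 19 mm wide; open, the fingers measure 117 mm over their backs; the gripper's body (75 mm by 190 mm) begins 51 mm behind the grasp point.
Start: joints at [0.983, 0.527, 1.433, -0, 1.181, -0.178], TCP at [0.249, 0.573, 0.223] pointing down, gripper open.
Joint ranges: [-3.08, 3.08], [-0.75, 2.2], [0.22, 2.44], [-1.43, 4.57], [0, 2.65], [-2.85, 2.85]. Speed limits (rad/s): [2.79, 2.79, 3.14, 3.14, 3.14, 3.14].

## Interface

Orientations are given as a unit quaternion [x, y, z, w].
In Python, from rig import robot gives the robot as it stands.
- The arm moves only by the shell command python3 -m jog 'ROWS' [FORCE]. ROWS is a JSON object of lists of equal length, an entry for each row: "dp": the shift along the tool's x, y, z in mm, a list of three; "delta_rot": the turn, a rotation vector about the tool's x, y, z in rad, a list of three; "gripper": the opening, from -1 (shut) to 1 (fully open). A call has 1 to 12 rows; each row is the pose to reach, as a shift and turn from the pose commanded when the call began, along the tool's axes at that moment; what a row does not reach only later rows make up. A row lasts 1/10 s, in which the tool goes at most 50 mm and 8.59 degrees, less where a joint would pass 70% of its speed; a pose out of reach is approached as far as the arm can. A call with a gripper value outside its range is refused whole. The fingers move at their own pace and stop on an object; FORCE is the grip in N (left out, the last holds). Time passes only in rows, so rows that repeat a pose let the fingers close. It gives the time, the measured TCP pose, the force, the opening and the grip force at its end, in the units of the state.
- robot.get_obs(): the state, without advancing time (a new reading comes with each control period).
- robot.camera(name): name is "scene" or "side" or "wrist"; returns the picture (420x560x3 uint8, red, green, blue); there is no depth.
- robot.camera_model(name): a dict with "fx", "fy", "cx", "cy" (pixels), "xyz" and "orientation" of the camera in the world; the wrist camera has in their place "T_tool_cam" (4x4, takes a point from camera to tool coordinates, whose origin is the TCP and whose axes are the flange's). Camera axes: x right, y down, z forward; pixel columns grow to the right and rows downward; lengths in m; the calibration is good to about 2 mm. A picture is of the moment at which its call begins: read the wrist's pose just before it. camera_model takes no time and is no camera call.
- robot.hand_in(): hands the job in; it is judged then, once.
Trained networks look in the newest picture that a camera, given by its name, has taken for a name from the list of things; names that differ only in an ending like _2 or _b are one class to them, and where a whole thing is asked for, a point or a joint stands for the part that bears it (a point fixed in the world has none). Each returns a list of dicts, best first, with "score" (0 to 1); they miss things now and then, are a little off and sometimes report something else, mostly with a low value. They report only what shows in the picture. A call takes as long as a camera call. They do not tell look-alikes from the thing itself.
- robot.search_frame(name, camera): "rect" ([left, top, right, bottom] in pixels, round what is visible of it).
The state is a dict: "time": time; "q": joint angles; "joint_velocities": joint speeds; "joint_torque": joint torques, N m; "position": TCP position; "tool_rot": TCP orientation; "ft_force": force on the tool from outside, world axes, zero at the start; "moment": the same for the moment, N m; "grip_width": finger opening in m; "grip_force": force on a finger pad.
Only numpy, scipy, OpenCV 4.12 (cv2) and the standard library are available. Lean on these libraries where they do the work, as an engineer would, in place of code of your own. Each camera call takes 0.05 s, during which the arm holds its last target. There are 200 camera calls.

## Task

On the sloped jig, slide the steel tow-bar tongue fully home into the blue clevis so that the holes line up. Then take the red-headed hitch pin from the wooden rack and push it through clevis and tongue until its collar sits flush on the clevis, and let go. Leave the other pins in the rack and everything else on the bench where it is.

Things in the scene. Friction and masses are not known exactly. Their poses are not given: they have to be found in the camera images.
- jig: Fixed grey steel jig, footprint 170 (x) by 300 (y) mm, origin at the centre of its underside on the bench. Its flat deck (12 mm thick) leans 30 degrees: low edge (about 15 mm high) at -x, high edge (about 105 mm) at +x.
- bore_mouth (a point): Centre of the upper mouth of the hole in the blue clevis, 42 mm off the deck. Its z axis is the bore axis pointing out of the hole, 30 degrees from vertical, leaning to the jig's -x; its y axis is the jig's y, along which the tongue slides (home is towards +y).
- clevis: Blue clevis, 54 (x) by 62 mm, fixed on the deck; origin on the deck under the bore, axes as bore_mouth, solid end wall at +y. Down the bore from the mouth: upper ear 8 mm thick (hole 14.5 mm), tongue 12 mm thick with 1 mm play above and below (hole 15.5 mm), lower ear 20 mm (hole 14.5 mm), then the deck. Mouths have 1.5 mm chamfers.
- tongue (a joint): How far the tongue is drawn out of the clevis, along the clevis' -y, in m: 0 = fully home against its stop (holes in line), 0.085 = farthest out. It slides stiffly (about 3 N) and stays where it is left.
- tongue_knob (a point): On the axis of the tongue's black upright round knob, 22 mm diameter, at the height to grip: 24 mm above the knob's foot, 18 mm below its top. Axes as bore_mouth (z is the knob's axis, parallel to the bore). The foot is 36 mm off the deck, above a 40 mm wide steel bar in an aluminium guide. 110 mm to the -y side of the bore when home.
- rack: Fixed wooden block 60 (x) by 170 (y) by 45 (z) mm, origin at the centre of its underside. Three vertical 14 mm holes at y = -55, 0, 55 mm, each holding one pin, in any order.
- pin_red: Hitch pin with a red grip, standing in the rack. Origin at the centre of the shank's lower tip, z along the pin towards the grip. Steel shank 12 mm diameter, tip tapered over 5 mm, 36 mm long; then a steel collar 26 mm diameter, 6 mm thick; then the round red grip, 20 mm diameter, 40 mm long (42 to 82 mm above the tip). About 0.1 kg.
- pin_seat (a point): Centre of the underside of the red pin's collar, 36 mm above the tip, axes as the pin's. It meets bore_mouth when the pin is fully seated.
- pin_blue: Same pin with a blue grip and a shank of only 20 mm (origin at its tip): too short, leave it in the rack.
- pin_yellow: Same pin with a yellow grip and a shank of only 20 mm (origin at its tip): too short, leave it in the rack.
- spray_can: Green spray can, 60 mm diameter, 170 mm tall, origin at its foot. Leave alone.
- carton: Cardboard carton 70 by 100 by 50 mm high, origin at its underside. Leave alone.
- bowl: Red plastic bowl, 130 mm across, 50 mm high, origin at its foot. Leave alone.
- screwdriver: Screwdriver lying on the bench along its x. Leave alone.
- wrench: Wrench lying on the bench along its x. Leave alone.
- tape: Orange tape measure, 70 by 35 by 65 mm high, origin at its underside. Leave alone.
Things that resemble listed ones, but are neither listed nor needed, are in the scene too. Several things have the shape of the pin_red; the one meant has the colours described above.

How it is judged:
On the way:
1. the tongue is fully home while the clevis is still empty (value of joint tongue below 0.004 m and distance between pin_seat and bore_mouth above 0.03 m), for 0.2 s.
At the end, for the whole second after the job is handed in: The tongue is within 4 mm of fully home, the red pin stands through clevis and tongue at rest, the centre of its collar's underside within 5 mm of the bore mouth and its axis within 0.12 rad of the bore; the other two pins within 30 mm of where they stood, all other loose things within 40 mm (value of joint tongue below 0.004 m and distance between pin_seat and bore_mouth below 0.005 m and angle between the z axis of pin_red and the z axis of bore_mouth, either way round below 0.12 rad and linear speed of pin_red below 0.02 m/s and distance of each of pin_blue, pin_yellow from where it was at the start of the episode below 0.03 m and distance of each of spray_can, carton, bowl, screwdriver, wrench, tape from where it was at the start of the episode below 0.04 m); the robot touches nothing.
It fails at once if one of the other pins was moved more than 30 mm (distance of any of pin_blue, pin_yellow from where it was at the start of the episode above 0.03 m).
It fails at once if another thing on the bench was moved more than 40 mm (distance of any of spray_can, carton, bowl, screwdriver, wrench, tape from where it was at the start of the episode above 0.04 m).
It also fails if it takes over 56 s, if anything falls off the work surface, if the arm or the gripper's body presses on something with over 40 N, if the wrist force passes 120 N, or if a joint passes its speed limit or range.

## Working session

There is one attempt and no reset: what is moved stays moved. The work goes in short steps, Python scripts to look and compute and a shell command to move; the robot and the scene stay as the last step left them, time stands still between calls to the robot, and variables do not carry over. Pictures are saved under pics/ and viewed, at most 10 in all, crops included, and the job is handed in when it is done.

```bash
mkdir -p pics; ls; cat > h.py <<'E'
import numpy as np,cv2
from scipy.spatial.transform import Rotation as R
from rig import robot
E
python3 - <<'E'
from h import *
for c in ["scene","side","wrist"]:
    im=robot.camera(c); cv2.imwrite(f"pics/{c}0.png",im[:,:,::-1])
    m=robot.camera_model(c); print(c,{k:np.round(v,4).tolist() for k,v in m.items()})
    for n in ["jig","clevis","tongue_knob","rack","pin_red","pin_blue","pin_yellow","spray_can","bowl","carton","tape"] if c!="wrist" else []:
        print(n,[(np.round(d["rect"]).tolist(),round(d["score"],2)) for d in robot.search_frame(n,c)])
o=robot.get_obs();print(o["time"],o["position"],o["tool_rot"],o["grip_width"])
a=cv2.imread("pics/scene0.png");cv2.imwrite("pics/scene_v.png",cv2.resize(a,(800,600)))
E
```

```text
pics
scene {'fx': 468.1487, 'fy': 468.1487, 'cx': 278.1287, 'cy': 208.4126, 'xyz': [1.0273, -0.8527, 1.1354], 'orientation': [0.894, 0.2486, -0.1071, -0.3569]}
jig [([227.0, 221.0, 327.0, 315.0], 0.55), ([367.0, 163.0, 392.0, 213.0], 0.33)]
clevis [([249.0, 219.0, 306.0, 281.0], 0.84)]
tongue_knob [([367.0, 162.0, 391.0, 213.0], 0.7), ([244.0, 234.0, 287.0, 277.0], 0.63)]
rack [([312.0, 148.0, 361.0, 187.0], 0.91), ([189.0, 234.0, 231.0, 268.0], 0.73)]
pin_red [([307.0, 154.0, 316.0, 170.0], 0.43), ([326.0, 158.0, 335.0, 169.0], 0.32)]
pin_blue [([346.0, 142.0, 354.0, 157.0], 0.4)]
pin_yellow []
spray_can [([368.0, 158.0, 392.0, 211.0], 0.61)]
bowl [([226.0, 331.0, 278.0, 378.0], 0.75), ([337.0, 153.0, 345.0, 163.0], 0.57)]
carton [([187.0, 234.0, 229.0, 271.0], 0.68), ([250.0, 220.0, 304.0, 278.0], 0.51)]
tape [([367.0, 160.0, 380.0, 169.0], 0.55)]
side {'fx': 457.4681, 'fy': 457.4681, 'cx': 267.8904, 'cy': 213.4185, 'xyz': [0.3394, 0.8962, 0.6833], 'orientation': [-0.0646, 0.8746, -0.4783, 0.0453]}
jig [([203.0, 157.0, 284.0, 253.0], 0.7), ([232.0, 162.0, 267.0, 225.0], 0.18)]
clev
[... 179 characters left out ...]
0.7)]
pin_blue [([198.0, 343.0, 211.0, 373.0], 0.63), ([180.0, 308.0, 254.0, 401.0], 0.26)]
pin_yellow [([121.0, 235.0, 162.0, 320.0], 0.75), ([227.0, 300.0, 241.0, 324.0], 0.72)]
spray_can [([117.0, 233.0, 164.0, 323.0], 0.92)]
bowl [([221.0, 144.0, 255.0, 167.0], 0.66)]
carton [([304.0, 184.0, 340.0, 220.0], 0.61)]
tape [([179.0, 308.0, 256.0, 399.0], 0.7)]
wrist {'fx': 303.7236, 'fy': 303.7236, 'cx': 282.4171, 'cy': 212.6164, 'T_tool_cam': [[-0.0004, -0.9607, -0.2777, 0.0758], [1.0, -0.0005, 0.0003, -0.0], [-0.0004, -0.2777, 0.9607, -0.1629], [0.0, 0.0, 0.0, 1.0]]}
1.25 [0.24897093 0.57323978 0.22253611] [ 2.03462592e-01  9.79082720e-01 -3.03163575e-05 -7.03278570e-06] 0.08709405581909796
```

View pics/scene_v.png

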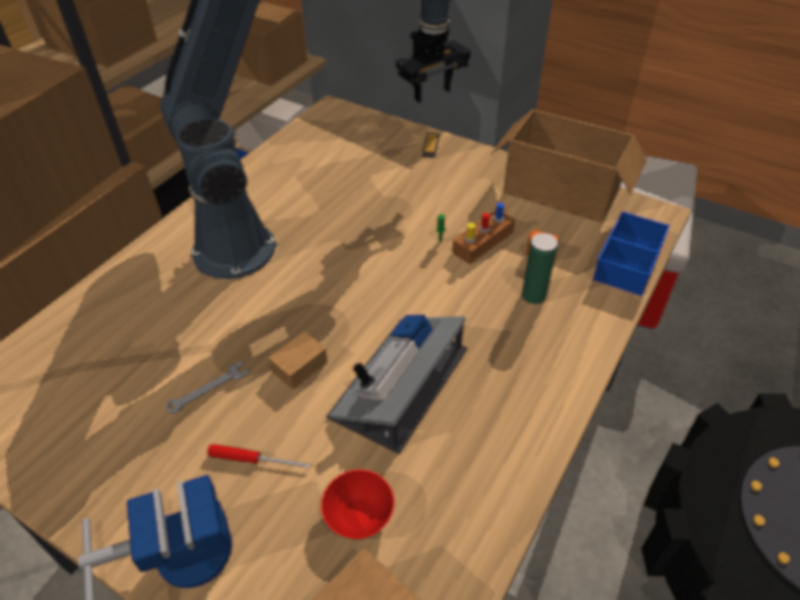

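View pics/side0.png

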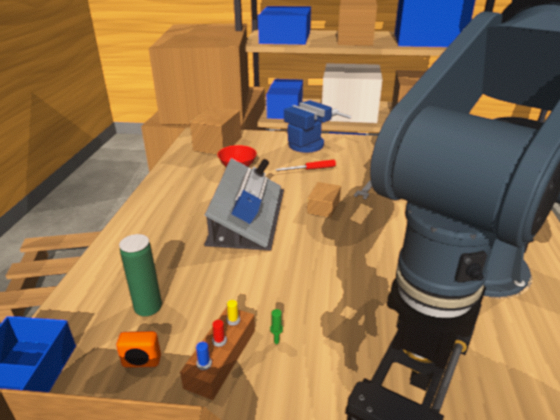

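In the scene view (800x600 scale) the jig is at (400,385), with its knob at (363,375) and clevis at (411,330). The rack at (485,237) holds yellow (471,230), red (486,220) and blue (500,211). In the side view red is at (219,332). The pin-shaped candidates are the rack's yellow, red and blue pins and the free-standing green one at (440,225). Only the middle one in the rack has a red grip.

```bash
cat >> h.py <<'E'
def cam(c):
    m=robot.camera_model(c)
    if c=="wrist":
        o=robot.get_obs();T=np.eye(4);T[:3,:3]=R.from_quat(o["tool_rot"]).as_matrix();T[:3,3]=o["position"];T=T@np.array(m["T_tool_cam"])
    else:
        T=np.eye(4);T[:3,:3]=R.from_quat(m["orientation"]).as_matrix();T[:3,3]=m["xyz"]
    return np.array([[m["fx"],0,m["cx"]],[0,m["fy"],m["cy"]],[0,0,1]]),T
def P(c): K,T=cam(c);return K@np.linalg.inv(T)[:3]
def proj(Pm,X): X=np.atleast_2d(X);u=np.c_[X,np.ones(len(X))]@Pm.T;return u[:,:2]/u[:,2:]
def tri(Ps,us):
    A=np.vstack([[u[0]*p[2]-p[0],u[1]*p[2]-p[1]] for p,u in zip(Ps,us)])
    x=np.linalg.svd(A)[2][-1];x=x[:3]/x[3];return x,[np.round(proj(p,x)[0]-u,1) for p,u in zip(Ps,us)]
def onplane(Pm,u,z):
    A=np.array([[*(u[0]*Pm[2]-Pm[0])],[*(u[1]*Pm[2]-Pm[1])]]);s=np.linalg.solve(A[:,:2],-A[:,3]-A[:,2]*z);return np.array([*s,z])
def blobs(im,lo,hi,box,minA=15):
    h=cv2.cvtColor(im,cv2.COLOR_BGR2HSV);m=cv2.inRange(h,lo,hi);k=np.zeros_like(m);l,t,r,b=box;k[t:b,l:r]=m[t:b,l:r]
    n,_,s,c=cv2.connectedComponentsWithStats(k);return [(c[i],s[i].tolist()) for i in range(1,n) if s[i][4]>=minA]
E
python3 - <<'E'
from h import *
s=cv2.imread("pics/scene0.png");d=cv2.imread("pics/side0.png");Ps=[P("scene"),P("side")]
col={"red":((0,130,60),(7,255,255)),"yellow":((22,150,90),(33,255,255)),"blue":((105,140,60),(125,255,255)),"green":((50,100,30),(85,255,255))}
for n,(lo,hi) in col.items():
    a=blobs(s,lo,hi,(300,135,362,190));b=blobs(d,lo,hi,(170,290,290,370))
    print(n,a,b)
    if a and b:
        f=lambda z:max(z,key=lambda q:q[1][4])[0]
        print(tri(Ps,[f(a),f(b)]))
print("knob",tri(Ps,[(254,262),(263,167)]))
A=cv2.resize(s[130:230,290:410],(480,400),interpolation=2);B=cv2.resize(d[290:400,170:290],(436,400),interpolation=2)
C=cv2.resize(s[210:325,220:340],(400,383),interpolation=2);D=cv2.resize(d[150:260,195:295],(400,440),interpolation=2)
cv2.imwrite("pics/c1.png",cv2.resize(np.hstack([A,B[:400,:320]]),(800,400)))
o=np.zeros((440,800,3),np.uint8);o[:383,:400]=C;o[:,400:]=D;cv2.imwrite("pics/c2.png",o)
E
```

```text
red [(array([339.25      , 153.66071429]), [337, 149, 6, 11, 56])] [(array([218.10638298, 330.57021277]), [213, 319, 12, 24, 235])]
(array([0.5286174 , 0.34654099, 0.07200623]), [array([-0.5, -0.1]), array([-1.1,  0.2])])
yellow [(array([329.04166667, 160.52083333]), [327, 155, 6, 12, 48])] [(array([232.11792453, 309.74528302]), [227, 299, 11, 23, 212])]
(array([0.51506746, 0.29386426, 0.07325863]), [array([-0.5, -0.1]), array([-1.1,  0.2])])
blue [(array([349.15625, 147.03125]), [348, 143, 4, 10, 32])] [(array([202.47085202, 353.2690583 ]), [197, 342, 12, 24, 223])]
(array([0.54244621, 0.39880297, 0.07109757]), [array([-0.5, -0.1]), array([-1.1,  0.1])])
green [(array([308.24324324, 156.56756757]), [307, 151, 4, 13, 37])] [(array([276.2804878 , 324.13414634]), [271, 309, 11, 34, 246])]
(array([0.4311622 , 0.29839774, 0.05234368]), [array([-0.5, -0.1]), array([-1. ,  0.3])])
knob (array([ 0.54579601, -0.22719154,  0.10587235]), [array([-1.6, -0.5]), array([-1.7,  0.5])])
```

View pics/c1.png

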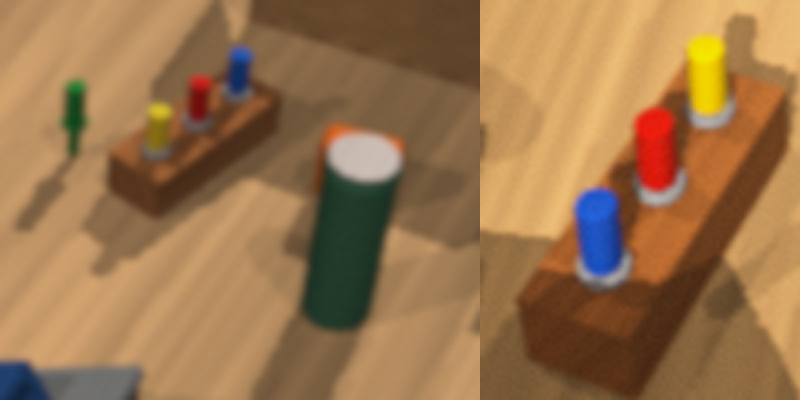

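View pics/c2.png

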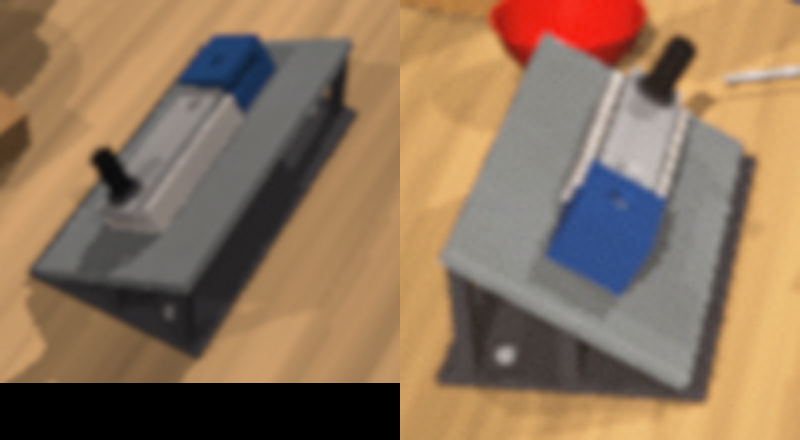

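The crop confirms it: the red pin is the middle one in the rack, and its grip centre height of 72 mm matches the expected 71 mm. Next, the jig.

```bash
python3 - <<'E'
from h import *
Ps=[P("scene"),P("side")]
S=lambda x,y:(220+x/3.3333,210+y/3.3333); D=lambda x,y:(195+(x-400)/4,150+y/4)
pts={"low-y":(S(32,272),D(745,148)),"hi-y":(S(190,292),D(548,38)),"hi+y":(S(350,40),D(445,258)),
"bore":(S(215,60),D(617,200)),"knobtop":(S(102,155),D(684,46)),"knobfoot":(S(124,195),D(657,93))}
X={}
for n,u in pts.items():
    X[n],e=tri(Ps,u);print(n,np.round(X[n],4),[a.tolist() for a in e])
print("low+y",onplane(Ps[1],D(690,385),.015))
d=X["hi+y"]-X["hi-y"];print("yaw",np.degrees(np.arctan2(-d[0],d[1])),np.linalg.norm(d))
d=X["bore"]-(X["knobfoot"]);print(d,np.degrees(np.arctan2(-d[0],d[1])))
E
```

```text
low-y [ 0.5015 -0.292   0.0098] [[-0.9, -0.3], [-0.9, 0.3]]
hi-y [ 0.6522 -0.2869  0.0934] [[-3.0, -0.8], [-2.8, 0.7]]
hi+y [0.6423 0.0127 0.0945] [[-1.1, -0.2], [-1.5, 0.2]]
bore [ 0.5516 -0.0683  0.0939] [[-0.6, -0.2], [-0.7, 0.2]]
knobtop [ 0.5363 -0.227   0.1236] [[-1.4, -0.5], [-1.4, 0.5]]
knobfoot [ 0.5567 -0.2287  0.085 ] [[-1.4, -0.5], [-1.5, 0.4]]
low+y [0.49211216 0.01167245 0.015     ]
yaw 1.893525351363084 0.29977328272073434
[-0.005136    0.16040045  0.00882103] 1.833975496329279
```

```bash
cat >> h.py <<'E'
def Rt(z,y): # tool rotation from z and closing direction y
    z=np.array(z)/np.linalg.norm(z);y=np.array(y,float);y-=z*(y@z);y/=np.linalg.norm(y);return np.c_[np.cross(y,z),y,z]
def step(p,Rm=None):
    o=robot.get_obs();R0=R.from_quat(o["tool_rot"]);dp=R0.inv().apply(np.array(p)-o["position"])*1000
    rv=np.zeros(3) if Rm is None else (R0.inv()*R.from_matrix(Rm)).as_rotvec()
    n=max(np.linalg.norm(dp)/50,np.degrees(np.linalg.norm(rv))/8.59)
    print("dp",dp.round(1).tolist(),"rot",rv.round(4).tolist(),"rows>=%.1f"%n,"t",o["time"])
E
python3 -c "
from h import *
step([.5286,.3465,.2])"
```

```text
dp [-346.8, -96.6, 22.5] rot [0.0, 0.0, 0.0] rows>=7.2 t 1.25
```

```bash
python3 -m jog '{"dp":[[-347,-97,22],[-347,-97,22],[-347,-97,22],[-347,-97,22],[-347,-97,22],[-347,-97,22],[-347,-97,22],[-347,-97,22],[-347,-97,22],[-347,-97,22],[-347,-97,22],[-347,-97,22]],"delta_rot":[[0,0,0],[0,0,0],[0,0,0],[0,0,0],[0,0,0],[0,0,0],[0,0,0],[0,0,0],[0,0,0],[0,0,0],[0,0,0],[0,0,0]],"gripper":[1,1,1,1,1,1,1,1,1,1,1,1]}'
python3 - <<'E'
from h import *
p=P("wrist");im=robot.camera("wrist")[:,:,::-1].copy();cv2.imwrite("pics/w1.png",im)
for n in ["pin_red","pin_blue","pin_yellow"]:
    print(n,[(np.round(d["rect"]).tolist(),round(d["score"],2)) for d in robot.search_frame(n,"wrist")])
print(proj(p,[.5286,.3465,.072]),proj(p,[.5286,.3465,.091]))
print(blobs(im,(0,130,60),(7,255,255),(0,0,560,420),60))
B=np.linalg.inv
Kw,T=cam("wrist");
B2=Rt([.5,0,-.866],[-np.sin(.033),np.cos(.033),0])
print(T[:3,3])
E
```

```text
time: 2.45
position: [0.5271, 0.3474, 0.2007]
tool_rot: [0.202, 0.979, 0.0, -0.0]
ft_force: [-0.0, -0.2, 0.5]
grip_width: 0.0871
grip_force: 0.0
pin_red [([272.0, 190.0, 292.0, 229.0], 0.83), ([179.0, 126.0, 213.0, 151.0], 0.71)]
pin_blue [([325.0, 180.0, 351.0, 216.0], 0.83)]
pin_yellow [([212.0, 197.0, 245.0, 231.0], 0.87)]
[[282.15258478 206.10366624]] [[282.14376617 211.33110129]]
[(array([281.93246187, 210.28540305]), [272, 196, 21, 28, 459])]
[0.45835542 0.37680737 0.36358135]
```

View pics/w1.png

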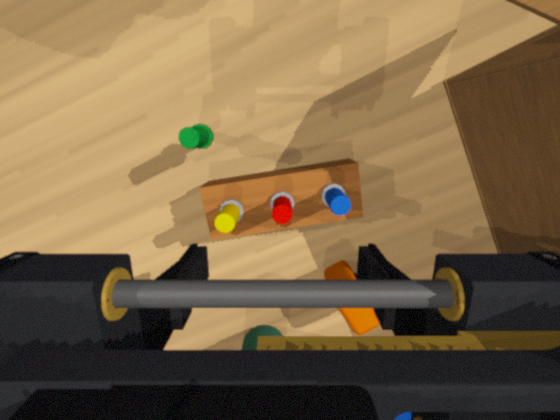

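The wrist view shows the red pin at (282,210), agreeing with triangulation to about 2 px. Next: a view over the knob.

```bash
python3 - <<'E'
from h import *
p=P("wrist");print("red",onplane(p,(282,213),.091),"low",onplane(p,(228.,220),.091),onplane(p,(340,205),.091))
y=.033;Rz=R.from_euler("z",y).as_matrix();z=Rz@[.5,0,-.866];yy=Rz@[0,1,0]
step(np.array([.545,-.228,.106])-.11*z,Rt(z,yy))
E
```

```text
red [0.5309348 0.3450986 0.091    ] low [0.51702837 0.29575718 0.091     ] [0.54523574 0.39753879 0.091     ]
dp [-194.1, -544.2, -0.6] rot [-0.1155, -0.5149, -0.4312] rows>=11.6 t 2.65
```

```bash
python3 -m jog '{"dp":[[-194,-544,-1],[-194,-544,-1],[-194,-544,-1],[-194,-544,-1],[-194,-544,-1],[-194,-544,-1],[-194,-544,-1],[-194,-544,-1],[-194,-544,-1],[-194,-544,-1],[-194,-544,-1],[-194,-544,-1]],"delta_rot":[[-0.1155,-0.515,-0.431],[-0.1155,-0.515,-0.431],[-0.1155,-0.515,-0.431],[-0.1155,-0.515,-0.431],[-0.1155,-0.515,-0.431],[-0.1155,-0.515,-0.431],[-0.1155,-0.515,-0.431],[-0.1155,-0.515,-0.431],[-0.1155,-0.515,-0.431],[-0.1155,-0.515,-0.431],[-0.1155,-0.515,-0.431],[-0.1155,-0.515,-0.431]],"gripper":[1,1,1,1,1,1,1,1,1,1,1,1]}'
python3 -m jog '{"dp":[[0,0,0],[0,0,0]],"delta_rot":[[0,0,0],[0,0,0]],"gripper":[1,1]}'
python3 - <<'E'
from h import *
p=P("wrist");im=robot.camera("wrist")[:,:,::-1].copy();cv2.imwrite("pics/w2.png",im)
for n in ["tongue_knob","clevis"]:
    print(n,[(np.round(d["rect"]).tolist(),round(d["score"],2)) for d in robot.search_frame(n,"wrist")])
Rz=R.from_euler("z",.033).as_matrix();k=np.array([.545,-.228,.106]);zb=Rz@[-.5,0,.866]
print(proj(p,[k,k+.018*zb,k-.024*zb,[.5516,-.0683,.0939]]))
E
```

```text
time: 3.85
position: [0.5008, -0.1123, 0.2066]
tool_rot: [-0.01, 0.968, 0.004, 0.251]
ft_force: [1.1, -0.3, -0.3]
grip_width: 0.0871
grip_force: 0.0
time: 4.05
position: [0.5025, -0.113, 0.2077]
tool_rot: [-0.012, 0.967, 0.002, 0.253]
ft_force: [-0.4, 1.1, -0.5]
grip_width: 0.0868
grip_force: 0.0
tongue_knob [([133.0, 169.0, 297.0, 216.0], 0.86)]
clevis [([134.0, 158.0, 368.0, 224.0], 0.59)]
[[155.81272076 193.67532794]
 [147.21867755 198.0096332 ]
 [165.72651333 188.67542251]
 [328.06867705 193.52932615]]
```

View pics/w2.png

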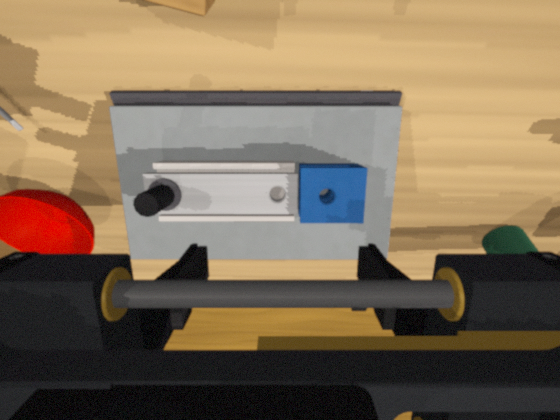

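Knob top is at (147,202), tongue hole at (278,193) and clevis bore at (325,193), within about 3 px of prediction. I'll refine these by combining the views.

```bash
python3 - <<'E'
from h import *
from scipy.optimize import least_squares
im=cv2.imread("pics/w2.png");g=im[180:207,308:345].astype(int).sum(2)
m=g<g.min()*0.5+np.median(g)*0.5;yy,xx=np.nonzero(m);b=(xx.mean()+308,yy.mean()+180);print("bore",b,len(xx),xx.min()+308,xx.max()+308,yy.min()+180,yy.max()+180)
kk=im[180:222,128:190].astype(int).sum(2)<75;yy,xx=np.nonzero(kk);print("knob",xx.min()+128,xx.max()+128,yy.min()+180,yy.max()+180)
Ps=[P("scene"),P("side"),P("wrist")]
S=lambda x,y:(220+x/3.3333,210+y/3.3333); D=lambda x,y:(195+(x-400)/4,150+y/4)
print(tri(Ps,[S(215,60),D(617,200),b]));print("ktop",tri(Ps,[S(102,155),D(684,46),(147,202)]))
# jig-edge fit: yaw from wrist
gr=cv2.cvtColor(im,cv2.COLOR_BGR2GRAY).astype(float)
def edge(rows,cols):
    pts=[(c,rows[0]+.5+np.argmax(np.abs(np.diff(gr[rows[0]:rows[1],c])))) for c in cols]
    return np.polyfit(*np.array(pts).T,1)
print(edge((85,98),range(130,390,10)),edge((98,112),range(130,390,10)),edge((252,266),range(215,350,10)), edge((158,167),range(305,360,5)),edge((217,228),range(305,360,5)))
Rw=R.from_quat(robot.get_obs()["tool_rot"]).as_matrix();print("tool y",Rw[:,1],"z",Rw[:,2])
q=[onplane(Ps[2],u,.015) for u in [(120,106),(390,104)]];d=q[1]-q[0];print(q,np.arctan2(-d[0],d[1]))
E
```

```text
bore (np.float64(327.08029197080293), np.float64(196.77372262773721)) 137 319 333 189 203
knob 146 172 185 208
(array([ 0.55163285, -0.06745896,  0.09426197]), [array([-0.4, -0.4]), array([-0.8,  0.2]), array([-2.1, -1.4])])
ktop (array([ 0.53640277, -0.22612696,  0.12357824]), [array([-1.2, -0.7]), array([-1.5,  0.6]), array([-2.3, -0.7])])
[6.83760684e-05 9.03287179e+01] [-2.00134226e-17  1.05500000e+02] [-2.19780220e-04  2.59918681e+02] [1.27272727e-02 1.58572727e+02] [-1.41894281e-15  2.22500000e+02]
tool y [-2.84566320e-02  9.99594762e-01 -7.29508863e-04] z [ 0.48728178  0.01323479 -0.87314449]
[array([ 0.50564671, -0.27665047,  0.015     ]), array([ 4.95668210e-01, -1.99141553e-04,  1.50000000e-02])] 0.03607929420184961
```

```bash
python3 - <<'E'
from h import *
Rz=R.from_euler("z",.03).as_matrix();z=Rz@[.5,0,-.866];yy=Rz@[0,1,0]
k=np.array([.5364,-.2261,.1236])+.018*z;print(k)
step(k-.045*z,Rt(z,yy));step(k+.019*z,Rt(z,yy))
E
```

```text
[ 0.54539595 -0.22583004  0.108012  ]
dp [13.5, -117.4, 61.1] rot [-0.0014, -0.0144, -0.001] rows>=2.7 t 4.2
dp [12.5, -117.3, 125.1] rot [-0.0014, -0.0144, -0.001] rows>=3.4 t 4.2
```

```bash
python3 -m jog '{"dp":[[13.5,-117.4,61],[13.5,-117.4,61],[13.5,-117.4,61],[13.5,-117.4,61],[13.5,-117.4,61]],"delta_rot":[[-0.0014,-0.0144,0],[-0.0014,-0.0144,0],[-0.0014,-0.0144,0],[-0.0014,-0.0144,0],[-0.0014,-0.0144,0]],"gripper":[1,1,1,1,1]}'
python3 - <<'E'
from h import *
Rz=R.from_euler("z",.03).as_matrix();z=Rz@[.5,0,-.866];yy=Rz@[0,1,0]
k=np.array([.5364,-.2261,.1236])+.018*z
p=P("wrist");im=robot.camera("wrist")[:,:,::-1].copy();cv2.imwrite("pics/w3.png",im)
print([(np.round(d["rect"]).tolist(),round(d["score"],2)) for d in robot.search_frame("tongue_knob","wrist")])
print(proj(p,[k-.018*z,k+.024*z]))
step(k+.019*z,Rt(z,yy))
E
```

```text
time: 4.7
position: [0.5444, -0.2199, 0.1699]
tool_rot: [-0.002, 0.973, -0.001, 0.231]
ft_force: [0.9, -0.6, 0.2]
grip_width: 0.087
grip_force: 0.0
[([249.0, 163.0, 436.0, 218.0], 0.6), ([249.0, 150.0, 531.0, 229.0], 0.28)]
[[273.74892747 197.91057929]
 [275.97783974 188.9035007 ]]
dp [25.4, -6.7, 75.6] rot [-0.0142, -0.0583, -0.0209] rows>=1.6 t 4.8
```

View pics/w3.png

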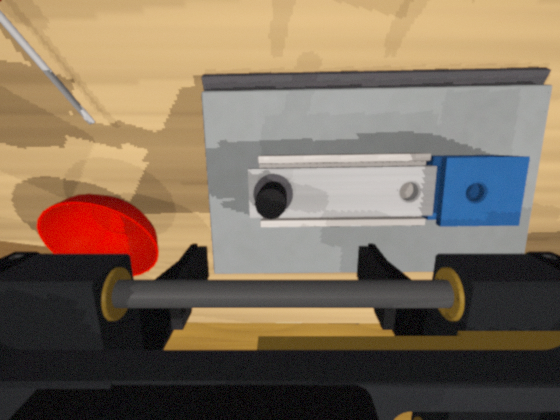

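The knob top is at (271,200), against a predicted (274,198), so it sits between the fingers. I'll let the arm settle, then descend.

```bash
python3 -m jog '{"dp":[[0,0,0],[0,0,0]],"delta_rot":[[0,0,0],[0,0,0]],"gripper":[1,1]}' | head -3
python3 - <<'E'
from h import *
Rz=R.from_euler("z",.03).as_matrix();z=Rz@[.5,0,-.866];yy=Rz@[0,1,0]
k=np.array([.5364,-.2261,.1236])+.018*z
step(k+.019*z,Rt(z,yy))
E
```

```text
time: 5.0
position: [0.5443, -0.2201, 0.1714]
tool_rot: [-0.002, 0.973, -0.002, 0.231]
dp [26.5, -5.1, 76.1] rot [-0.0167, -0.0565, -0.0207] rows>=1.6 t 5.0
```

```bash
python3 -m jog '{"dp":[[26.5,-5,30],[26.5,-5,30],[26.5,-5,30],[26.5,-5,30]],"delta_rot":[[-0.0167,-0.0565,-0.0207],[-0.0167,-0.0565,-0.0207],[-0.0167,-0.0565,-0.0207],[-0.0167,-0.0565,-0.0207]],"gripper":[1,1,1,1]}' | head -3
python3 - <<'E'
from h import *
Rz=R.from_euler("z",.03).as_matrix();z=Rz@[.5,0,-.866];yy=Rz@[0,1,0]
k=np.array([.5364,-.2261,.1236])+.018*z
step(k+.019*z,Rt(z,yy))
E
```

```text
time: 5.4
position: [0.5565, -0.2201, 0.1568]
tool_rot: [-0.003, 0.973, -0.002, 0.23]
dp [30.6, -5.1, 57.6] rot [-0.0164, -0.0603, -0.0203] rows>=1.3 t 5.4
```

```bash
python3 - <<'E'
from h import *
o=robot.get_obs();print(o["q"].round(3) if hasattr(o["q"],"round") else o["q"],o["joint_velocities"])
E
```

```text
[-0.718  0.488  1.9    0.674  0.487 -2.854] [-0.00464057  0.00013487 -0.00419605  0.00015237 -0.00199858 -0.00166101]
```

Joint 6 is at its limit. I'll turn the hand +90° about the tool axis so the fingers close along the slope; friction is plenty for a 3 N slide.

```bash
python3 -m jog '{"dp":[[0,0,-10],[0,0,-10],[0,0,-10],[0,0,-10],[0,0,-10],[0,0,-10],[0,0,-10],[0,0,-10],[0,0,-10],[0,0,-10],[0,0,-10],[0,0,-10]],"delta_rot":[[0,0,1.55],[0,0,1.55],[0,0,1.55],[0,0,1.55],[0,0,1.55],[0,0,1.55],[0,0,1.55],[0,0,1.55],[0,0,1.55],[0,0,1.55],[0,0,1.55],[0,0,1.55]],"gripper":[1,1,1,1,1,1,1,1,1,1,1,1]}' | head -3
cat >> h.py <<'E'
Rz=R.from_euler("z",.03).as_matrix();Z=Rz@[.5,0,-.866];XP=Rz@[.866,0,.5];JR=Rt(Z,XP)
KN=np.array([.5364,-.2261,.1236])+.018*Z
E
python3 - <<'E'
from h import *
print(np.round(robot.get_obs()["q"],3))
step(KN-.04*Z,JR);step(KN+.019*Z,JR)
E
```

```text
time: 6.6
position: [0.5521, -0.2204, 0.1658]
tool_rot: [0.679, 0.697, 0.159, 0.166]
[-0.725  0.467  1.902  0.655  0.504 -1.288]
dp [-5.1, -34.3, 8.8] rot [-0.0602, 0.0164, 0.0004] rows>=0.7 t 6.6
dp [-4.1, -30.8, 67.7] rot [-0.0602, 0.0164, 0.0004] rows>=1.5 t 6.6
```

```bash
python3 -m jog '{"dp":[[-5,-34,9],[-5,-34,9],[-5,-34,9],[-5,-34,9]],"delta_rot":[[-0.06,0.0164,0],[-0.06,0.0164,0],[-0.06,0.0164,0],[-0.06,0.0164,0]],"gripper":[1,1,1,1]}' | head -3
python3 - <<'E'
from h import *
step(KN+.019*Z,JR)
E
```

```text
time: 7.0
position: [0.526, -0.2266, 0.1423]
tool_rot: [0.673, 0.693, 0.186, 0.18]
dp [0.2, -0.3, 58.4] rot [-0.0009, -0.0003, -0.0005] rows>=1.2 t 7.0
```

```bash
python3 -m jog '{"dp":[[0,0,30],[0,0,58],[0,0,58],[0,0,58],[0,0,58],[0,0,58],[0,0,58],[0,0,58],[0,0,58]],"delta_rot":[[0,0,0],[0,0,0],[0,0,0],[0,0,0],[0,0,0],[0,0,0],[0,0,0],[0,0,0],[0,0,0]],"gripper":[1,1,1,1,-1,-1,-1,-1,-1]}' 30
python3 - <<'E'
from h import *
o=robot.get_obs();print(o["position"]-(KN+.019*Z), Rz@[0,1,0])
E
```

```text
time: 7.9
position: [0.555, -0.2255, 0.0923]
tool_rot: [0.673, 0.693, 0.186, 0.18]
ft_force: [-0.5, 0.0, 0.2]
grip_width: 0.055
grip_force: 0.0
[7.07175433e-05 1.55829025e-05 7.18377110e-04] [-0.0299955   0.99955003  0.        ]
```

```bash
python3 -m jog '{"dp":[[0,0,0],[0,0,0],[0,0,0],[0,0,0],[0,0,0],[0,0,0],[12,0,0],[24,0,0],[36,0,0],[44,0,0],[44,0,0]],"delta_rot":[[0,0,0],[0,0,0],[0,0,0],[0,0,0],[0,0,0],[0,0,0],[0,0,0],[0,0,0],[0,0,0],[0,0,0],[0,0,0]],"gripper":[-1,-1,-1,-1,-1,-1,-1,-1,-1,-1,-1]}'
```

```text
time: 9.0
position: [0.5562, -0.1818, 0.0931]
tool_rot: [0.672, 0.693, 0.187, 0.182]
ft_force: [6.1, 0.7, 1.1]
grip_width: 0.0215
grip_force: 30.0
```

```bash
python3 -m jog '{"dp":[[2,0,0],[4,0,0],[5,0,0],[6,0,0],[6,0,0]],"delta_rot":[[0,0,0],[0,0,0],[0,0,0],[0,0,0],[0,0,0]],"gripper":[-1,-1,-1,-1,-1]}'
```

```text
time: 9.5
position: [0.5561, -0.1776, 0.0931]
tool_rot: [0.672, 0.693, 0.186, 0.183]
ft_force: [5.5, -2.9, -0.0]
grip_width: 0.022
grip_force: 30.0
```

```bash
python3 -m jog '{"dp":[[2,0,0],[4,0,0],[5,0,0],[5,0,0]],"delta_rot":[[0,0,0],[0,0,0],[0,0,0],[0,0,0]],"gripper":[-1,-1,-1,-1]}'
python3 - <<'E'
from h import *
p=P("wrist");im=robot.camera("wrist")[:,:,::-1].copy();cv2.imwrite("pics/w4.png",im)
im=robot.camera("scene")[:,:,::-1];cv2.imwrite("pics/s4.png",cv2.resize(im[210:325,220:340],(600,575),interpolation=2))
print(proj(p,[.5516,-.0675,.0942]))
E
```

```text
time: 9.9
position: [0.5561, -0.1775, 0.0931]
tool_rot: [0.674, 0.691, 0.182, 0.186]
ft_force: [3.0, -11.4, -1.2]
grip_width: 0.0212
grip_force: 30.0
[[279.88669209  49.81600919]]
```

View pics/w4.png

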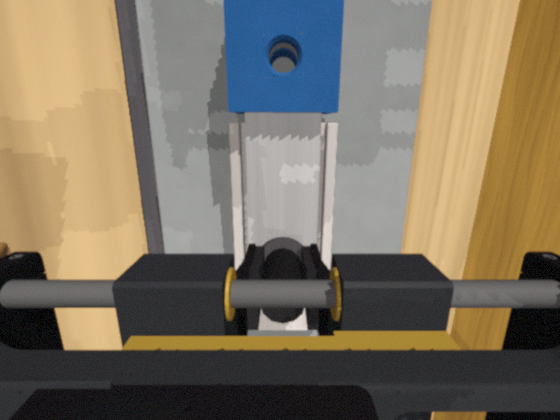

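The hand stopped on 11 N of resistance with the knob at y = -0.1775, which matches bore y - 0.110, so the tongue is home. The bore shows at (285,54) with the tongue hole in line.

```bash
python3 - <<'E'
from h import *
K,T=cam("wrist");o=robot.get_obs();Tc=np.array(robot.camera_model("wrist")["T_tool_cam"]);Rw=R.from_quat(o["tool_rot"])
def ray(u,z):
    d=Tc[:3,:3]@np.linalg.solve(K,[*u,1]);c=Tc[:3,3];return c+d*(z-c[2])/d[2]
b=ray((285,54),-.001);print("bore tool",b,"world",Rw.apply(b)+o["position"])
print("knobtop proj",(lambda q:(K@q)[:2]/q[2])(np.linalg.inv(Tc)[:3]@[0,0,-.037,1]))
# clevis near face top corners
for u in [(228,110),(337,110)]: 
    q=ray(u,-.001);print(q,Rw.apply(q)+o["position"])
# guide left edge line at height deck+~30
for u in [(229,123),(234,250),(334,123),(329,250)]:
    q=ray(u,.011);print(q,Rw.apply(q)+o["position"])
print("tool z",Rw.as_matrix()[:,2],"x",Rw.as_matrix()[:,0])
E
```

```text
bore tool [ 0.10871815  0.00188144 -0.001     ] world [ 0.55480252 -0.06887237  0.09369351]
knobtop proj [281.18849355 294.18923165]
[ 0.08316449 -0.02683846 -0.001     ] [ 0.53054964 -0.09513844  0.07956148]
[ 0.08314114  0.02817969 -0.001     ] [ 0.57811038 -0.09378157  0.10718635]
[ 0.07694188 -0.02866228  0.011     ] [ 0.5351395  -0.10138652  0.06833909]
[ 0.00178485 -0.02927756  0.011     ] [ 0.53629562 -0.17653525  0.06887788]
[0.07691644 0.02891928 0.011     ] [ 0.58491621 -0.09996743  0.09725107]
[0.00174756 0.02934201 0.011     ] [ 0.5869699  -0.17510197  0.09831117]
tool z [ 0.50222416  0.00152667 -0.86473613] x [-0.02245968  0.99968412 -0.01127928]
```

```bash
python3 -m jog '{"dp":[[-1,0,0],[-1,0,0],[-1,0,0],[-1,0,0],[-1,0,0],[-1,0,0],[-1,0,-50],[-1,0,-90],[-1,0,-90],[-1,0,-90]],"delta_rot":[[0,0,0],[0,0,0],[0,0,0],[0,0,0],[0,0,0],[0,0,0],[0,0,0],[0,0,0],[0,0,0],[0,0,0]],"gripper":[1,1,1,1,1,1,1,1,1,1]}' | head -4
cat >> h.py <<'E'
RACK=Rt([0,0,-1],[.966,-.259,0])
BORE=np.array([.5537,-.0675,.0931])
E
python3 - <<'E'
from h import *
p=P("wrist");im=robot.camera("wrist")[:,:,::-1].copy();cv2.imwrite("pics/w5.png",im)
print(proj(p,BORE));step([.53,.346,.2],RACK)
E
```

```text
time: 11.0
position: [0.5086, -0.1731, 0.1707]
tool_rot: [0.672, 0.693, 0.186, 0.181]
ft_force: [0.3, 0.3, -0.2]
[[285.30878837  86.93861544]]
dp [518.0, 47.1, -7.5] rot [0.5199, -0.0765, 0.2854] rows>=10.4 t 11.05
```

View pics/w5.png

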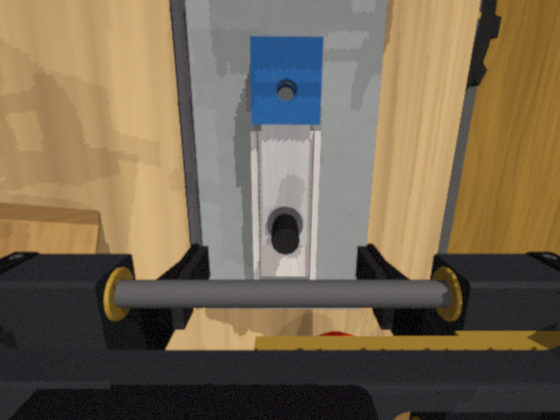

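```bash
python3 - <<'E'
from h import *
p=P("wrist");o=robot.get_obs();print(o["position"],np.abs(o["joint_velocities"]).max())
kt=np.array([.5561,-.1775,.0931])-.037*Z;kf=np.array([.5561,-.1775,.0931])+.005*Z
print(proj(p,[BORE,kt,kf]))
im=cv2.imread("pics/w5.png").astype(int).sum(2)
k=im[205:262,262:310]<80;y,x=np.nonzero(k);print(x.min()+262,x.max()+262,y.min()+205,y.max()+205)
E
python3 -m jog '{"dp":[[518,47,-20],[518,47,-20],[518,47,-20],[518,47,-20],[518,47,-20],[518,47,-20],[518,47,-8],[518,47,-8],[518,47,-8],[518,47,-8],[518,47,-8],[518,47,-8]],"delta_rot":[[0.52,-0.0765,0.2854],[0.52,-0.0765,0.2854],[0.52,-0.0765,0.2854],[0.52,-0.0765,0.2854],[0.52,-0.0765,0.2854],[0.52,-0.0765,0.2854],[0.52,-0.0765,0.2854],[0.52,-0.0765,0.2854],[0.52,-0.0765,0.2854],[0.52,-0.0765,0.2854],[0.52,-0.0765,0.2854],[0.52,-0.0765,0.2854]],"gripper":[1,1,1,1,1,1,1,1,1,1,1,1]}' | head -3
python3 -m jog '{"dp":[[0,0,0],[0,0,0],[0,0,0]],"delta_rot":[[0,0,0],[0,0,0],[0,0,0]],"gripper":[1,1,1]}' | head -3
python3 - <<'E'
from h import *
step([.53,.346,.17],RACK)
E
```

```text
[ 0.50863704 -0.17286601  0.16994293] 0.029409530342286862
[[285.83937566  87.29722345]
 [284.96079078 237.53771084]
 [284.55753412 220.74003161]]
272 296 215 244
time: 12.25
position: [0.5256, 0.2591, 0.1924]
tool_rot: [0.793, 0.609, -0.001, -0.002]
time: 12.55
position: [0.5257, 0.2554, 0.1929]
tool_rot: [0.793, 0.609, -0.002, -0.001]
dp [88.7, -19.2, 22.8] rot [-0.0034, 0.0014, 0.0004] rows>=1.9 t 12.55
```

```bash
python3 -m jog '{"dp":[[89,-19,23],[89,-19,23],[89,-19,23],[89,-19,23],[89,-19,23]],"delta_rot":[[0,0,0],[0,0,0],[0,0,0],[0,0,0],[0,0,0]],"gripper":[1,1,1,1,1]}' | head -3
python3 - <<'E'
from h import *
p=P("wrist");im=robot.camera("wrist")[:,:,::-1].copy();cv2.imwrite("pics/w6.png",im)
for n in ["pin_red"]:
    print(n,[(np.round(d["rect"]).tolist(),round(d["score"],2)) for d in robot.search_frame(n,"wrist")])
print(proj(p,[[.530,.346,.091],[.53,.346,.051]]))
print([b for b in blobs(im,(0,130,60),(7,255,255),(0,0,560,420),60)])
step([.53,.346,.056],RACK)
E
```

```text
time: 13.05
position: [0.5312, 0.345, 0.1711]
tool_rot: [0.794, 0.608, -0.001, -0.0]
pin_red [([271.0, 194.0, 296.0, 233.0], 0.62)]
[[280.43982552 218.54887259]
 [280.74879463 206.23020731]]
[(array([282.05862069, 214.39655172]), [271, 198, 23, 32, 580])]
dp [0.5, -1.5, 115.6] rot [-0.0009, 0.0002, -0.002] rows>=2.3 t 13.15
```

View pics/w6.png

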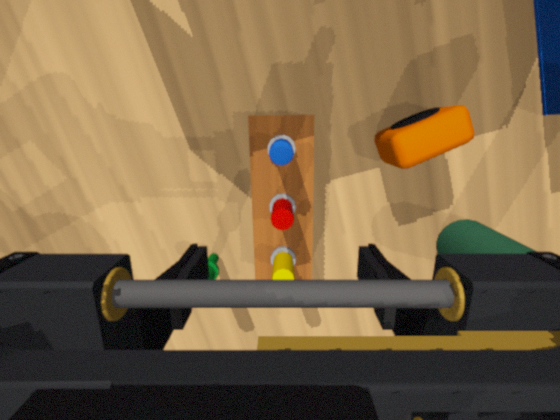

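The red pin top is at (282,217), between the neighbours, which is within about 1 mm. The spray can is close on the right, so I'll check clearance first.

```bash
python3 - <<'E'
from h import *
Ps=[P("scene"),P("side")]
print("can",tri(Ps,[(380,185),(140.5,278)]))
s=onplane(Ps[1],(137,242),.17);print(s,onplane(Ps[0],(381,169),.17))
c=s[:2];d=RACK.T@np.array([c[0]-.531,c[1]-.346,0]);print("tool frame",d)
E
```

```text
can (array([0.71615957, 0.24887252, 0.08907821]), [array([-2.1,  0. ]), array([-3.5,  0.1])])
[0.70661658 0.23671144 0.17      ] [0.71994473 0.23526919 0.17      ]
tool frame [-0.06008093  0.1979279   0.        ]
```

```bash
python3 -m jog '{"dp":[[1,0,40],[1,0,80],[1,0,105],[1,0,115],[1,0,115],[1,0,115],[1,0,115],[1,0,115],[1,0,115],[1,0,115],[1,0,115],[1,0,115]],"delta_rot":[[0,0,0],[0,0,0],[0,0,0],[0,0,0],[0,0,0],[0,0,0],[0,0,0],[0,0,0],[0,0,0],[0,0,0],[0,0,0],[0,0,0]],"gripper":[1,1,1,1,1,-1,-1,-1,-1,-1,-1,-1]}' 30
python3 -m jog '{"dp":[[0,0,0],[0,0,0],[0,0,0],[0,0,0]],"delta_rot":[[0,0,0],[0,0,0],[0,0,0],[0,0,0]],"gripper":[-1,-1,-1,-1]}'
```

```text
time: 14.35
position: [0.5311, 0.348, 0.0563]
tool_rot: [0.793, 0.609, -0.0, -0.0]
ft_force: [-0.4, -0.2, 0.4]
grip_width: 0.039
grip_force: 0.0
time: 14.75
position: [0.5312, 0.3479, 0.0562]
tool_rot: [0.793, 0.609, -0.0, -0.0]
ft_force: [0.0, 0.7, 0.2]
grip_width: 0.0195
grip_force: 30.0
```

```bash
python3 -m jog '{"dp":[[0,0,-30],[0,0,-70],[0,0,-110],[0,0,-140],[0,0,-140],[0,0,-140]],"delta_rot":[[0,0,0],[0,0,0],[0,0,0],[0,0,0],[0,0,0],[0,0,0]],"gripper":[-1,-1,-1,-1,-1,-1]}'
python3 - <<'E'
from h import *
p=P("wrist");im=robot.camera("wrist")[:,:,::-1].copy();cv2.imwrite("pics/w7.png",im)
B=BORE+[0,-.0005,0];step(B-.075*Z,JR)
E
```

```text
time: 15.35
position: [0.531, 0.3478, 0.1963]
tool_rot: [0.793, 0.609, -0.0, -0.0]
ft_force: [0.1, -0.6, -1.8]
grip_width: 0.0194
grip_force: 30.0
dp [-405.9, 94.4, 37.3] rot [-0.5231, 0.0776, -0.2846] rows>=8.4 t 15.4
```

View pics/w7.png

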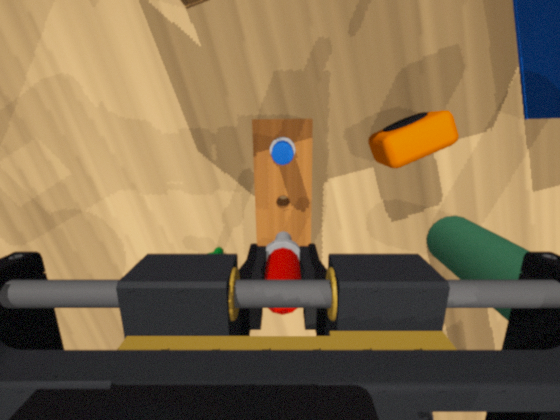

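The pin is held, with its tip near (284,233) and the red top at (283,305). That makes 11 pictures viewed, one over the limit of 10, so I'll use numbers only from here.

```bash
python3 - <<'E'
from h import *
K,T=cam("wrist");Tc=np.linalg.inv(np.array(robot.camera_model("wrist")["T_tool_cam"]))
f=lambda X:np.round((lambda q:(K@q)[:2]/q[2])(Tc[:3]@[*X,1]),1)
for xo in (-.003,-.0015,0,.0015):
    print(xo,"tip edge",f([xo+.004,0,.025]),"collar far edge",f([xo+.013,0,-.011]),"collar top",f([xo+.013,0,-.017]),"grip top far/near",f([xo+.01,0,-.057]),f([xo-.01,0,-.057]))
im=cv2.imread("pics/w7.png");h=cv2.cvtColor(im,cv2.COLOR_BGR2HSV)
print([(r,h[r,284].tolist()) for r in range(226,256,2)])
print(blobs(im,(0,130,60),(7,255,255),(255,235,310,330),30))
E
```

```text
-0.003 tip edge [282.  242.8] collar far edge [281.9 252.1] collar top [281.9 256.7] grip top far/near [281.7 305.5] [281.8 347.6]
-0.0015 tip edge [282.  240.7] collar far edge [281.9 249.5] collar top [281.9 254. ] grip top far/near [281.7 302.2] [281.8 344.6]
0 tip edge [282.  238.6] collar far edge [281.9 246.9] collar top [281.9 251.4] grip top far/near [281.7 298.9] [281.8 341.5]
0.0015 tip edge [282.  236.4] collar far edge [281.9 244.3] collar top [281.9 248.7] grip top far/near [281.7 295.5] [281.8 338.5]
[(226, [15, 165, 189]), (228, [15, 168, 182]), (230, [14, 147, 180]), (232, [11, 40, 153]), (234, [9, 12, 147]), (236, [17, 12, 145]), (238, [12, 9, 144]), (240, [21, 12, 152]), (242, [6, 8, 168]), (244, [13, 11, 167]), (246, [12, 20, 163]), (248, [1, 152, 175]), (250, [1, 255, 178]), (252, [2, 251, 178]), (254, [3, 255, 178])]
[(array([282.43982961, 265.36528222]), [264, 248, 37, 32, 939]), (array([282.42028986, 309.39130435]), [269, 307, 28, 7, 138])]
```

```bash
python3 -m jog '{"dp":[[-406,94,-20],[-406,94,-20],[-406,94,-20],[-406,94,-20],[-406,94,-20],[-406,94,-20],[-406,94,-20],[-406,94,-20],[-406,94,-20],[-406,94,-20],[-406,94,10],[-406,94,10]],"delta_rot":[[-0.523,0.0776,-0.2846],[-0.523,0.0776,-0.2846],[-0.523,0.0776,-0.2846],[-0.523,0.0776,-0.2846],[-0.523,0.0776,-0.2846],[-0.523,0.0776,-0.2846],[-0.523,0.0776,-0.2846],[-0.523,0.0776,-0.2846],[-0.523,0.0776,-0.2846],[-0.523,0.0776,-0.2846],[-0.523,0.0776,-0.2846],[-0.523,0.0776,-0.2846]],"gripper":[-1,-1,-1,-1,-1,-1,-1,-1,-1,-1,-1,-1]}'
python3 -m jog '{"dp":[[0,0,0],[0,0,0]],"delta_rot":[[0,0,0],[0,0,0]],"gripper":[-1,-1]}' | head -3
python3 - <<'E'
from h import *
B=BORE+[0,-.0005,0];step(B-.075*Z,JR)
print(np.round(robot.get_obs()["q"],2))
E
```

```text
time: 16.6
position: [0.515, -0.0704, 0.1826]
tool_rot: [0.675, 0.691, 0.185, 0.178]
ft_force: [0.0, 1.0, -1.2]
grip_width: 0.019
grip_force: 30.0
time: 16.8
position: [0.5162, -0.067, 0.1855]
tool_rot: [0.672, 0.694, 0.187, 0.179]
dp [-2.2, -13.7, 23.7] rot [0.0, -0.0034, 0.0001] rows>=0.5 t 16.8
[-0.5   0.35  2.12  0.9   0.33 -1.34]
```

```bash
python3 - <<'E'
from h import *
K,T=cam("wrist");Tc=np.linalg.inv(np.array(robot.camera_model("wrist")["T_tool_cam"]))
f=lambda X:np.round((lambda q:(K@q)[:2]/q[2])(Tc[:3]@[*X,1]),1)[1]
for xo in (-.003,-.0015,0,.0015):
    print(xo,"tip edge(r3,r4)",f([xo+.003,0,.047]),f([xo+.004,0,.047]),"shank@taper",f([xo+.006,0,.042]),"grip base far",f([xo+.01,0,.005]),"grip top near",f([xo-.01,0,-.035]))
E
```

```text
-0.003 tip edge(r3,r4) 232.8 231.5 shank@taper 231.2 grip base far 245.8 grip top near 315.7
-0.0015 tip edge(r3,r4) 230.9 229.6 shank@taper 229.2 grip base far 243.5 grip top near 313.1
0 tip edge(r3,r4) 228.9 227.6 shank@taper 227.2 grip base far 241.1 grip top near 310.4
0.0015 tip edge(r3,r4) 227.0 225.7 shank@taper 225.2 grip base far 238.7 grip top near 307.6
```

The pin sits about 1.8 mm towards tool -x in the hand, and its height matches. I'll align over the bore with that correction, keeping the tip about 12 mm above the mouth.

```bash
cat >> h.py <<'E'
B=BORE+[0,.0013,0]   # bore corrected for pin offset in hand
E
python3 - <<'E'
from h import *
step(B-.059*Z,JR)
E
```

```text
dp [-0.5, -13.7, 39.7] rot [0.0, -0.0034, 0.0001] rows>=0.8 t 16.8
```

```bash
python3 -m jog '{"dp":[[-0.5,-13.7,0],[-0.5,-13.7,20],[-0.5,-13.7,35],[-0.5,-13.7,40],[-0.5,-13.7,40],[-0.5,-13.7,40]],"delta_rot":[[0,-0.0034,0],[0,-0.0034,0],[0,-0.0034,0],[0,-0.0034,0],[0,-0.0034,0],[0,-0.0034,0]],"gripper":[-1,-1,-1,-1,-1,-1]}'
python3 - <<'E'
from h import *
step(B-.059*Z,JR);step(B-.011*Z,JR)
p=P("wrist");im=robot.camera("wrist")[:,:,::-1].copy();cv2.imwrite("pics/w8.png",im)
s=robot.camera("scene")[:,:,::-1];cv2.imwrite("pics/s8.png",s);d=robot.camera("side")[:,:,::-1];cv2.imwrite("pics/d8.png",d)
# red grip centre check in fixed cameras vs expectation
o=robot.get_obs();Rw=R.from_quat(o["tool_rot"]).as_matrix();g=o["position"]+Rw@[-.0018,0,-.015]
lo,hi=(0,130,60),(7,255,255)
a=blobs(s,lo,hi,(255,180,330,290));b=blobs(d,lo,hi,(225,150,290,230));print(a,proj(P("scene"),g));print(b,proj(P("side"),g))
E
```

```text
time: 17.4
position: [0.5254, -0.0675, 0.1452]
tool_rot: [0.672, 0.693, 0.186, 0.182]
ft_force: [-0.0, -0.9, -1.2]
grip_width: 0.0194
grip_force: 30.0
dp [0.4, -1.5, 0.3] rot [0.003, 0.0013, 0.0016] rows>=0.0 t 17.4
dp [0.5, -1.7, 48.3] rot [0.003, 0.0013, 0.0016] rows>=1.0 t 17.4
[(array([272.35135135, 209.14864865]), [268, 203, 11, 14, 74])] [[273.45919226 209.02270992]]
[(array([239.84776903, 156.11811024]), [225, 150, 32, 16, 381]), (array([263.35947712, 177.60784314]), [256, 169, 16, 18, 153])] [[261.26092388 177.89397363]]
```

```bash
python3 -m jog '{"dp":[[0.4,-1.5,0],[0.4,-1.5,4],[0.4,-1.5,8],[0.4,-1.5,12],[0.4,-1.5,15],[0.4,-1.5,18],[0.4,-1.5,18]],"delta_rot":[[0.003,0.001,0.0016],[0.003,0.001,0.0016],[0.003,0.001,0.0016],[0.003,0.001,0.0016],[0.003,0.001,0.0016],[0.003,0.001,0.0016],[0.003,0.001,0.0016]],"gripper":[-1,-1,-1,-1,-1,-1,-1]}'
python3 - <<'E'
from h import *
step(B-.011*Z,JR)
E
```

```text
time: 18.25
position: [0.5331, -0.0683, 0.1282]
tool_rot: [0.674, 0.692, 0.185, 0.18]
ft_force: [-1.0, -0.1, -1.2]
grip_width: 0.0189
grip_force: 30.0
dp [1.5, 0.4, 29.7] rot [-0.0008, 0.0014, -0.0025] rows>=0.6 t 18.25
```

```bash
python3 -m jog '{"dp":[[0,0,3],[0,0,6],[0,0,9],[0,0,12],[0,0,12]],"delta_rot":[[0,0,0],[0,0,0],[0,0,0],[0,0,0],[0,0,0]],"gripper":[-1,-1,-1,-1,-1]}'
python3 - <<'E'
from h import *
o=robot.get_obs();print(R.from_quat(o["tool_rot"]).inv().apply(o["ft_force"]));step(B-.011*Z,JR)
E
```

```text
time: 18.75
position: [0.5392, -0.068, 0.1176]
tool_rot: [0.674, 0.692, 0.185, 0.18]
ft_force: [-0.0, 0.2, -1.2]
grip_width: 0.019
grip_force: 30.0
[ 0.23567607 -0.58433178  1.01318922]
dp [1.4, 0.4, 17.5] rot [-0.0009, 0.0012, -0.0024] rows>=0.4 t 18.75
```

```bash
python3 -m jog '{"dp":[[0,0,3],[0,0,6],[0,0,9],[0,0,12],[0,0,13],[0,0,13]],"delta_rot":[[0,0,0],[0,0,0],[0,0,0],[0,0,0],[0,0,0],[0,0,0]],"gripper":[-1,-1,-1,-1,-1,-1]}'
python3 - <<'E'
from h import *
o=robot.get_obs();print(R.from_quat(o["tool_rot"]).inv().apply(o["ft_force"]));step(B-.011*Z,JR)
E
```

```text
time: 19.35
position: [0.5456, -0.0679, 0.1066]
tool_rot: [0.674, 0.692, 0.185, 0.18]
ft_force: [-1.0, 0.2, -1.0]
grip_width: 0.0191
grip_force: 30.0
[ 0.18736521 -1.32823539  0.40504789]
dp [1.4, 0.4, 4.7] rot [-0.0007, 0.0013, -0.0023] rows>=0.1 t 19.35
```

```bash
python3 -m jog '{"dp":[[0,0,2],[0,0,4],[0,0,5],[0,0,6],[0,0,7],[0,0,7]],"delta_rot":[[0,0,0],[0,0,0],[0,0,0],[0,0,0],[0,0,0],[0,0,0]],"gripper":[-1,-1,-1,-1,-1,-1]}'
python3 - <<'E'
from h import *
o=robot.get_obs();print(R.from_quat(o["tool_rot"]).inv().apply(o["ft_force"]));step(B-.011*Z,JR)
E
```

```text
time: 19.95
position: [0.5473, -0.0674, 0.1038]
tool_rot: [0.674, 0.692, 0.186, 0.182]
ft_force: [-18.7, -0.9, 33.1]
grip_width: 0.0191
grip_force: 30.1
[ -0.40713625   0.37969089 -38.00849716]
dp [1.0, 0.2, 1.5] rot [0.0023, 0.0031, -0.0024] rows>=0.0 t 19.95
```

It stopped hard at 38 N axial with almost no lateral force, 1.5 mm from the estimated seat and within the height uncertainty, so the collar is down. Relieve the push, open and retreat.

```bash
python3 -m jog '{"dp":[[0,0,-4],[0,0,-4],[0,0,-4],[0,0,-4],[0,0,-4],[0,0,-4],[0,0,-20],[0,0,-60],[0,0,-110],[0,0,-110],[0,0,-110],[0,0,-110]],"delta_rot":[[0,0,0],[0,0,0],[0,0,0],[0,0,0],[0,0,0],[0,0,0],[0,0,0],[0,0,0],[0,0,0],[0,0,0],[0,0,0],[0,0,0]],"gripper":[-1,1,1,1,1,1,1,1,1,1,1,1]}'
python3 - <<'E'
from h import *
s=robot.camera("scene")[:,:,::-1].copy();d=robot.camera("side")[:,:,::-1].copy();w=robot.camera("wrist")[:,:,::-1].copy();pw=P("wrist")
Zb=-Z;lo,hi=(0,130,60),(7,255,255)
Bt=BORE+np.array([-.0007,0,.0012]);g=Bt+.026*Zb;top=Bt+.046*Zb
for n,im,box,p in [("scene",s,(255,180,330,290),P("scene")),("side",d,(225,150,290,230),P("side")),("wrist",w,(150,60,420,245),pw)]:
    print(n,blobs(im,lo,hi,box),"grip",proj(p,g),"top",proj(p,top),"if 36mm higher",proj(p,g+.01*Zb))
A=[max([b for b in blobs(im,lo,hi,bx)],key=lambda b:b[0][1])[0] for im,bx in [(s,(255,180,330,290)),(d,(225,165,290,230))]]
x,e=tri([P("scene"),P("side")],A);print("grip centre",x,e,"dist along bore from mouth",(x-Bt)@Zb,"lateral",x-g)
E
```

```text
time: 21.15
position: [0.4945, -0.0695, 0.1964]
tool_rot: [0.674, 0.692, 0.186, 0.181]
ft_force: [0.4, 0.3, -0.4]
grip_width: 0.0861
grip_force: 0.0
scene [(array([279.390625, 220.59375 ]), [275, 215, 10, 13, 64])] grip [[280.589198   221.05500877]] top [[277.54474911 215.83502957]] if 36mm higher [[279.07197167 218.45358889]]
side [(array([240.01036269, 156.02849741]), [225, 150, 32, 16, 386]), (array([255.84297521, 191.09090909]), [249, 183, 14, 17, 121])] grip [[252.7325294  192.64531451]] top [[256.50601242 186.72922532]] if 36mm higher [[254.61051201 189.70100217]]
wrist [(array([280.87828947, 221.58223684]), [270, 205, 22, 34, 608])] grip [[282.3904998  215.72857507]] top [[282.35951609 222.85824539]] if 36mm higher [[282.37559214 219.15898162]]
grip centre [ 0.53490625 -0.07045021  0.11939982] [array([-0.7, -0.2]), array([-0.9,  0.3])] dist along bore from mouth 0.030823494649878803 lateral [-0.0050996  -0.00256027  0.00258382]
```

The camera residuals suggest the pin may sit 2–4 mm high, since it could have slipped in the hand during the push. I'll press on its top with shut fingers, which settles it.

```bash
python3 - <<'E'
from h import *
step(BORE+np.array([-.0007,0,.0012])-.046*Z,JR)
E
python3 -m jog '{"dp":[[0,0,0],[0,0,10],[0,0,20],[0,0,30],[0,0,40],[0,0,40],[0,0,40],[0,0,40],[0,0,40],[0,0,40],[0,0,40],[0,0,40]],"delta_rot":[[0,0,0],[0,0,0],[0,0,0],[0,0,0],[0,0,0],[0,0,0],[0,0,0],[0,0,0],[0,0,0],[0,0,0],[0,0,0],[0,0,0]],"gripper":[-1,-1,-1,-1,-1,-1,-1,-1,-1,-1,-1,-1]}'
python3 - <<'E'
from h import *
step(BORE+np.array([-.0007,0,.0012])-.046*Z,JR)
E
```

```text
dp [-0.0, 0.6, 70.6] rot [-0.0016, 0.0005, -0.0029] rows>=1.4 t 21.3
time: 22.5
position: [0.5141, -0.0688, 0.1616]
tool_rot: [0.674, 0.692, 0.185, 0.181]
ft_force: [0.5, -0.4, 1.0]
grip_width: 0.0025
grip_force: 0.0
dp [0.2, 0.1, 31.7] rot [-0.0001, 0.0016, -0.0022] rows>=0.6 t 22.5
```

```bash
python3 -m jog '{"dp":[[0,0,10],[0,0,18],[0,0,22],[0,0,24],[0,0,26],[0,0,26]],"delta_rot":[[0,0,0],[0,0,0],[0,0,0],[0,0,0],[0,0,0],[0,0,0]],"gripper":[-1,-1,-1,-1,-1,-1]}' | grep -v tool
python3 -m jog '{"dp":[[0,0,1],[0,0,2],[0,0,3],[0,0,3]],"delta_rot":[[0,0,0],[0,0,0],[0,0,0],[0,0,0]],"gripper":[-1,-1,-1,-1]}'| grep -v tool
python3 - <<'E'
from h import *
step(BORE+np.array([-.0007,0,.0012])-.046*Z,JR)
E
```

```text
time: 23.1
position: [0.5271, -0.0684, 0.1388]
ft_force: [0.2, -0.5, 0.5]
grip_width: 0.0006
grip_force: 0.0
time: 23.5
position: [0.5284, -0.0684, 0.1369]
ft_force: [-3.9, -0.4, 6.3]
grip_width: 0.0003
grip_force: 3.9
dp [0.2, 0.0, 3.2] rot [0.0005, 0.0021, -0.0022] rows>=0.1 t 23.5
```

```bash
python3 -m jog '{"dp":[[0,0,1],[0,0,2],[0,0,3],[0,0,3],[0,0,3]],"delta_rot":[[0,0,0],[0,0,0],[0,0,0],[0,0,0],[0,0,0]],"gripper":[-1,-1,-1,-1,-1]}'| grep -v tool
python3 - <<'E'
from h import *
step(BORE+np.array([-.0007,0,.0012])-.046*Z,JR)
E
```

```text
time: 24.0
position: [0.5286, -0.0682, 0.1367]
ft_force: [-18.9, -0.2, 35.3]
grip_width: 0.0004
grip_force: 20.1
dp [0.0, -0.0, 2.9] rot [0.0029, 0.0042, -0.0023] rows>=0.1 t 24.0
```

It is on a hard stop: 40 N moved it only 0.3 mm. To confirm that stop is the collar on the clevis, I'll touch the clevis top beside the pin, which should lie 46 mm below the pin top.

```bash
python3 -m jog '{"dp":[[0,0,-14],[0,0,-14],[26,0,-14],[26,0,-14],[26,0,0],[26,0,15],[26,0,28],[26,0,36],[26,0,40],[26,0,40],[26,0,40]],"delta_rot":[[0,0,0],[0,0,0],[0,0,0],[0,0,0],[0,0,0],[0,0,0],[0,0,0],[0,0,0],[0,0,0],[0,0,0],[0,0,0]],"gripper":[-1,-1,-1,-1,-1,-1,-1,-1,-1,-1,-1]}'| grep -v tool
python3 - <<'E'
from h import *
o=robot.get_obs();print("below pin top",(o["position"]-[.5286,-.0682,.1367])@Z*1000)
E
```

```text
time: 25.1
position: [0.5494, -0.0421, 0.0984]
ft_force: [-0.2, -0.4, -1.1]
grip_width: 0.0005
grip_force: 0.0
below pin top 43.89514689972361
```

```bash
python3 -m jog '{"dp":[[0,0,1],[0,0,2],[0,0,2.5],[0,0,2.5]],"delta_rot":[[0,0,0],[0,0,0],[0,0,0],[0,0,0]],"gripper":[-1,-1,-1,-1]}'| grep -v tool
python3 -c "
from h import *
o=robot.get_obs();print('below pin top',(o['position']-[.5286,-.0682,.1367])@Z*1000)"
python3 -m jog '{"dp":[[0,0,1],[0,0,2],[0,0,2.5],[0,0,2.5]],"delta_rot":[[0,0,0],[0,0,0],[0,0,0],[0,0,0]],"gripper":[-1,-1,-1,-1]}'| grep -v tool
python3 -c "
from h import *
o=robot.get_obs();print('below pin top',(o['position']-[.5286,-.0682,.1367])@Z*1000)"
```

```text
time: 25.5
position: [0.5506, -0.0419, 0.097]
ft_force: [-1.3, -0.3, 1.6]
grip_width: 0.0007
grip_force: 0.8
below pin top 45.730226590541605
time: 25.9
position: [0.5507, -0.0418, 0.0969]
ft_force: [-11.6, -2.0, 24.2]
grip_width: 0.0007
grip_force: 13.7
below pin top 45.90745538355207
```

The clevis top is 45.9 mm below the pin top against the nominal 46, so the collar is flush. Retreat and hand in.

```bash
python3 -m jog '{"dp":[[0,0,-30],[0,0,-80],[0,0,-130],[0,0,-150],[0,0,-150],[0,0,-150],[0,0,-150]],"delta_rot":[[0,0,0],[0,0,0],[0,0,0],[0,0,0],[0,0,0],[0,0,0],[0,0,0]],"gripper":[-1,-1,-1,-1,-1,-1,-1]}'| grep -v tool
python3 -c "
from h import *
s=robot.camera('scene')[:,:,::-1].copy();d=robot.camera('side')[:,:,::-1].copy()
print(blobs(s,(0,130,60),(7,255,255),(255,180,330,290)),blobs(d,(22,150,90),(33,255,255),(170,290,290,370)),blobs(d,(105,140,60),(125,255,255),(170,290,290,370)))
print(robot.hand_in())"
```

```text
time: 26.6
position: [0.4771, -0.0438, 0.2256]
ft_force: [0.7, 0.1, -0.5]
grip_width: 0.0007
grip_force: 0.0
[(array([279.390625, 220.59375 ]), [275, 215, 10, 13, 64])] [(array([232.115, 309.95 ]), [227, 300, 11, 22, 200])] [(array([202.34418605, 353.53488372]), [197, 343, 12, 23, 215])]
the job is handed in; nothing more can be done
None
```

The job is handed in at about 27 s with no verdict returned: the tongue is home, the red pin is seated flush by touch (45.9 mm against 46 mm nominal), and the blue and yellow pins have not moved, but I viewed 11 pictures, one over the limit of 10.

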